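Refit the retained battery-bay cover of a shop scale

TASK

Put the loose cover plate back into the battery bay in the top of the bench scale: pick it up by its rib, tilt it, tuck one end under the wide lip and push back the sprung bar there, then lower the other end through the opening so that the cover lies flat on the ledges inside, let the spring carry it back under the narrow lip, and let go. Work gently and feel your way: never load the scale with more than 30 N, and do not knock over or shove the goods around it.

Things in the scene. Friction and masses are not known exactly. Their poses are not given: they have to be found in the camera images.
- scale: fixed bench scale: grey box, x -104..+104, y -132..+158, 60 mm high, battery bay in its top. Origin: on the table under the middle of the bay, where a fitted cover's middle comes; bay long along y. A post with a display (100 mm wide along y, x 65 to 112, up to z 245) stands at x +86, y -110. The bay's steel frame is bolted in up to 3 mm off along y: NOT measured, so y values of the bay must be felt
- opening (a point): middle of the bay's opening, at the lips' top (x 0, y -2.75, z 63 mm on the scale; axes of the scale). Opening 145.5 mm long (y) by 118 mm wide (x). Lips at both y ends, 3 mm thick, underside z 60. Ledges to carry the cover run round all four sides, top at z 44, 12 mm wide along the sides and reaching 8 to 12 mm past the lip edges at the ends. y true to 3 mm only (frame offset)
- narrow_lip (a point): edge of the narrow lip at the opening's -y end (x 0, y -75.5, z 63 mm on the scale; y true to 3 mm). It hides only 9.5 mm, up to an end wall at y -85 against which the fitted cover is pressed
- wide_lip (a point): edge of the wide lip at the +y end (x 0, y +70, z 63 mm on the scale; y true to 3 mm). Under it a sprung steel bar (104 mm wide, z 45.5 to 56.5 on the scale): face at y +84 at rest, can be pushed 13 mm in +y to a hard stop. Spring 4 N at rest, 8 N at the stop. Cover pushed in 10.5 mm or more (over 7 N): its other end clears the narrow lip
- cover_rib (a point): middle of the grip rib of the loose cover (0.28 to 0.42 kg): a grey plate 110 (x) by 170 (y) by 6 mm, longer than the opening, with an upright rib 56 (x) by 12 (y) by 36 mm high on its middle (rib top 42 mm above the plate's underside). The point is 24 mm above the underside; z the plate's normal, y its long way. Ends alike. Starts flat on the table, rib up
- tin_center (a point): upright tin 54 mm across and 85 mm high beside the scale; middle, half-way up; leave alone
- jar_center (a point): upright jar 60 mm across and 95 mm high beside the cover; middle, half-way up; leave alone
- soap_center (a point): small box 55 by 90 by 35 mm on the right; middle; leave alone
- driver_grip (a point): screwdriver lying on the left; middle of its handle; leave alone
There are look-alikes about, which are no part of the job. Of the things that look like the part that bears cover_rib, the middle-sized one is meant.

How it is judged:
By the outcome, as a careful person would: the job done as asked, in the order asked, and still so for the second after the job is handed in, with the robot touching nothing.
It also fails if it takes over 72 s, if anything falls off the work surface, if the arm or the gripper's body presses on something with over 40 N, if the wrist force passes 120 N, or if a joint passes its speed limit or range.

ROBOT

A 7-joint arm with a two-finger parallel gripper is mounted at the origin on the work surface. World frame = base frame: x ahead of the robot, y to its left, z up, the work surface at z = 0. Lengths are in m, angles in rad, forces in N, time in s.
With the tool pointing down it reaches from about 0.4 to 0.85 m from the base axis. Payload 10.4 kg.
Tool frame: the origin (TCP) lies on the centre line of the jaws, within the pads' length; the fingertips stand 14 mm ahead of it and the grasp point (between the pads) lies 5 mm behind it (ctrl.nose_length is the distance from the TCP to the fingertips, in m); z points along the fingers, y is the line along which they close (so a half turn about z gives the same grasp; the last joint's range is limited). The gripper opens to 87 mm and grips with 3 to 60 N. Pads are 19 mm wide; open, the fingers measure 117 mm over their backs; the gripper's body (75 mm by 190 mm) begins 51 mm behind the grasp point.
Start: joints at [-1.331, 0.332, -0.065, 1.46, 0.022, 1.35, -0.088], TCP at [0.162, 0.604, 0.237] pointing down, gripper open.
Joint ranges: [-2.6, 2.6], [-0.5, 2.12], [-1.47, 1.34], [0.16, 2.42], [-1.27, 4.41], [0.06, 2.06], [-2.6, 2.6]. Speed limits (rad/s): [2.22, 2.22, 2.79, 2.79, 3.14, 3.14, 3.14].

INTERFACE

Orientations are given as [roll, pitch, yaw] about the fixed x, y, z axes, in that order (R = Rz(yaw) Ry(pitch) Rx(roll)).
In Python, from station import ctrl, vision gives the robot as it stands. The module is installed in compiled form; this text tells all that it offers.
- The arm moves only by the tool servo_tool, never from a script. Its argument "plan" is a list of rows, each a list of 6 numbers: the shift along the tool's x, y, z normalised to -1 to 1, where 1 is 50 mm, then the turn, a rotation vector about the tool's x, y, z normalised to -1 to 1, where 1 is 0.15 rad. A call has 1 to 20 rows; each row shifts and turns the commanded pose from where the row before left it, along the tool's axes as they then stand; what a row does not reach is not made up. A row lasts 1/8 s, in which the tool goes at most 62.5 mm and 10.7 degrees, less where a joint would pass 70% of its speed; a pose out of reach is approached as far as the arm can. A call with a number of a shift or a turn outside -1 to 1 is refused whole. A call with a gripper value outside its range is refused whole. "fingers" is the opening, from -1 (shut) to 1 (fully open), set as the call begins (left out, the last holds). The fingers move at their own pace and stop on an object; the grip force is fixed at half the most. Time passes only in rows, so rows that do not move let the fingers close. It gives the time, the measured TCP pose, the force and the opening at its end, in the units of the state.
- ctrl.get_obs(): the state, without advancing time (a new reading comes with each control period).
- vision.grab_frame(name): name is "scene" or "top" or "wrist"; returns (picture, depth): 400x640x3 uint8, blue, green, red; 400x640 float32, m along the optical axis (not along the pixel's ray), 0 where there is no reading.
- vision.camera_info(name): a dict with "fx", "fy", "cx", "cy" (pixels), "R" (3x3) and "t" (3): a world point X has camera coordinates R X + t. Camera axes: x right, y down, z forward; pixel columns grow to the right and rows downward; lengths in m; the calibration is good to about 2 mm. A picture is of the moment at which its call begins: read the wrist's pose just before it. camera_info takes no time and is no camera call; for the wrist camera it gives the pose at the moment of the call.
- ctrl.sign_off(): hands the job in, once; it reports no verdict.
The state is a dict: "time_s": time; "joint_pos": joint angles; "dq": joint speeds; "joint_efforts": joint torques, N m; "ee_pos": TCP position; "ee_rot": TCP orientation; "contact_force": force on the tool from outside, world axes, zero at the start; "torque": the same for the moment, N m; "opening": finger opening in m.
Only numpy, scipy, OpenCV 4.12 (cv2) and the standard library are available. Lean on these libraries where they do the work, as an engineer would, in place of code of your own. Each camera call takes 0.05 s, during which the arm holds its last target. There are 200 camera calls.

## Working session

There is one attempt and no reset: what is moved stays moved. The work goes in short steps, Python scripts to look and compute and a tool call to move; the robot and the scene stay as the last step left them, time stands still between calls to the robot, and variables do not carry over. Pictures are saved under pics/ and viewed, on a budget of 10 in all, crops included, one or two more only if the job needs it, and the job is handed in when it is done.

Besides the shell and the picture viewer there is one more tool, called as a command line: name --pt "numbers of a row" for each row, then --argument value for the rest. servo_tool: Moves the arm, as the interface text tells. Its arguments: {"type":"object","properties":{"plan":{"type":"array"},"fingers":{"type":"number"}},"required":["plan"]}

```bash
mkdir -p pics; cat > h.py <<'E'
import numpy as np, cv2
from station import ctrl, vision
from scipy.spatial.transform import Rotation as Rn
def grab(n):
    i=vision.camera_info(n); p,d=vision.grab_frame(n); return p,d,i
def pts(d,i):
    v,u=np.mgrid[:d.shape[0],:d.shape[1]]
    c=np.stack([(u-i['cx'])/i['fx']*d,(v-i['cy'])/i['fy']*d,d],-1)
    return (c-np.array(i['t']))@np.array(i['R'])   # world
def ray(px,i,z):
    R=np.array(i['R']);o=-R.T@np.array(i['t']);r=R.T@np.array([(px[0]-i['cx'])/i['fx'],(px[1]-i['cy'])/i['fy'],1])
    return o+r*(z-o[2])/r[2]
def proj(X,i):
    c=np.array(i['R'])@X+np.array(i['t']); return i['fx']*c[0]/c[2]+i['cx'],i['fy']*c[1]/c[2]+i['cy']
E
python3 - <<'E'
from h import *
for n in ('top','scene'):
    p,d,i=grab(n); cv2.imwrite(f'pics/{n}1.png',p); np.savez(f'{n}1.npz',p=p,d=d,**{k:np.array(i[k]) for k in i})
    print(n,{k:np.round(i[k],3).tolist() for k in i}, (d>0).mean())
print(ctrl.get_obs())
E
```

```text
top {'fx': 401.051, 'fy': 401.051, 'cx': 319.044, 'cy': 196.86, 'R': [[0.015, -1.0, 0.026], [-0.989, -0.019, -0.149], [0.15, -0.023, -0.988]], 't': [-0.033, 0.482, 1.093]} 0.995828125
scene {'fx': 465.293, 'fy': 465.293, 'cx': 321.605, 'cy': 199.788, 'R': [[-0.679, 0.734, 0.0], [0.382, 0.354, -0.853], [-0.627, -0.58, -0.521]], 't': [0.338, -0.102, 1.642]} 0.99588671875
{'time_s': 0.1, 'joint_pos': array([-1.3305916 ,  0.33282557, -0.06471086,  1.46087446,  0.02161078,
        1.34986925, -0.08854018]), 'dq': array([ 1.30879256e-03, -8.85926758e-05,  3.04641916e-04, -1.64182600e-03,
        1.77581017e-03,  1.13595306e-03, -1.20558213e-03]), 'joint_efforts': array([ 1.55916779e-03, -6.24552798e+01,  2.47285247e-02, -3.90718997e+01,
       -6.13423297e-02,  3.66535073e-02,  4.34620540e-05]), 'ee_pos': array([0.16228318, 0.6032248 , 0.23581478]), 'ee_rot': array([-3.14031355e+00,  6.39049615e-05,  2.87878000e+00]), 'contact_force': array([0.03687751, 0.92142247, 0.26698829]), 'torque': array([0.01926609, 0.00829074, 0.00757851]), 'opening': 0.08709473494402625}
```

View pics/top1.png

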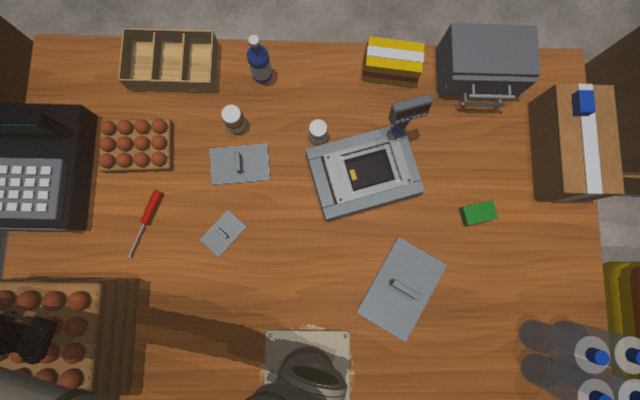

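View pics/scene1.png

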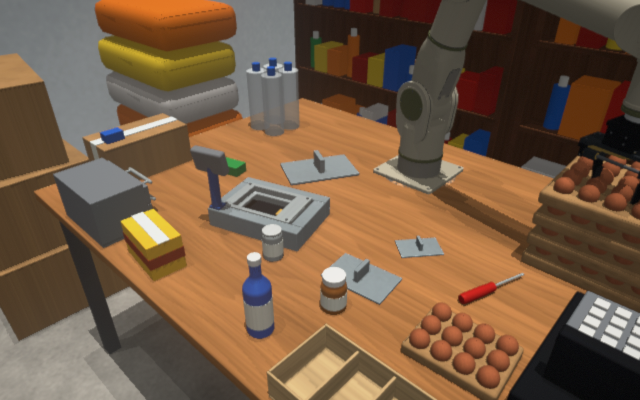

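The covers in the top view are at (239,163), (223,233) small and (402,288) large. Going by size, I take (239,163) as the middle one, with the jar beside it at (233,118). The scale is at (365,172), with its post at (400,125) and the wide lip on the left. Next I measure all of these and crop the choice.

```bash
python3 - <<'E'
from h import *
f=np.load('top1.npz'); p,d=f['p'],f['d']; i={k:f[k] for k in('fx','fy','cx','cy','R','t')}
W=pts(d,i)
hsv=cv2.cvtColor(p,cv2.COLOR_BGR2HSV)
m=((hsv[...,1]<75)&(abs(W[...,2])<0.1)&(W[...,2]>-0.02)).astype(np.uint8)
n,l,s,c=cv2.connectedComponentsWithStats(m)
for seed in((239,178),(223,240),(402,310),(330,200)):
    k=l[seed[1],seed[0]]; 
    if k==0: print(seed,'none',hsv[seed[1],seed[0]],W[seed[1],seed[0]]);continue
    con=max(cv2.findContours((l==k).astype(np.uint8),0,cv2.CHAIN_APPROX_NONE)[0],key=cv2.contourArea)[:,0]
    z=0.06 if seed[0]==330 else 0.006
    P=np.array([ray(q,i,z)[:2] for q in con]).astype(np.float32)
    r=cv2.minAreaRect(P*1000); print(seed,s[k],r,cv2.boxPoints(r).round().tolist(), 'medz',np.median(W[l==k][:,2]))
for nm,sd in(('jar',(233,113)),('tin',(318,129)),('soap',(478,213)),('driver',(151,207)),('rib',(239,160)),('post',(410,106)),('bottle',(258,60))):
    print(nm,W[sd[1],sd[0]].round(3))
cv2.imwrite('pics/crop1.png',np.vstack([cv2.resize(p[95:270,170:350],None,fx=3,fy=3,interpolation=cv2.INTER_CUBIC)]))
E
```

```text
(239, 178) [ 209  143   61   42 2180] ((580.395263671875, 208.46188354492188), (111.0240249633789, 170.87533569335938), 6.346067905426025) [[516.0, 287.0], [535.0, 117.0], [645.0, 130.0], [626.0, 300.0]] medz 0.00610080911233492
(223, 240) [ 200  210   47   47 1100] ((378.81756591796875, 245.61227416992188), (76.42762756347656, 115.80296325683594), 49.45804977416992) [[310.0, 254.0], [398.0, 179.0], [448.0, 237.0], [360.0, 312.0]] medz 0.004106580232435151
(402, 310) [ 356  237   91  105 5011] ((231.92063903808594, -262.2581787109375), (159.7867889404297, 245.58628845214844), 60.212799072265625) [[86.0, -271.0], [299.0, -393.0], [378.0, -254.0], [165.0, -132.0]] medz 0.008543568189867165
(330, 200) [ 306  119  119  102 7897] ((591.713623046875, -139.4571990966797), (286.0798034667969, 291.8637390136719), 16.72023582458496) [[413.0, -41.0], [497.0, -320.0], [771.0, -238.0], [687.0, 41.0]] medz 0.05947593254498202
jar [0.7   0.215 0.097]
tin [ 0.664 -0.018  0.088]
soap [ 0.445 -0.476  0.034]
driver [0.446 0.446 0.024]
rib [0.583 0.204 0.039]
post [ 0.675 -0.235  0.242]
bottle [0.839 0.148 0.132]
```

View pics/crop1.png

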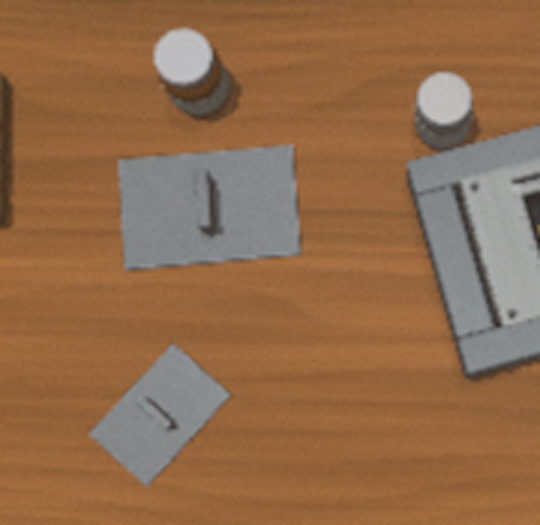

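The crop confirms it: the plate at (239,163) in the top view measures 111 x 171 mm. Its rivals are 76 x 116 and 160 x 246, so it is the middle one, with the jar beside it. Next I fit the scale's pose from the top view.

```bash
python3 - <<'E'
from h import *
f=np.load('top1.npz'); p,d=f['p'],f['d']; i={k:f[k] for k in('fx','fy','cx','cy','R','t')}
W=pts(d,i)
m=((W[...,2]>0.052)&(W[...,2]<0.07)&(W[...,0]>.43)&(W[...,0]<.76)&(W[...,1]<.05)&(W[...,1]>-.33)).astype(np.uint8)
m=cv2.morphologyEx(m,cv2.MORPH_OPEN,np.ones((5,5)))
n,l,s,c=cv2.connectedComponentsWithStats(m); k=1+np.argmax(s[1:,4])
con=max(cv2.findContours((l==k).astype(np.uint8),0,cv2.CHAIN_APPROX_NONE)[0],key=cv2.contourArea)[:,0]
P=np.array([ray(q,i,.06)[:2] for q in con]).astype(np.float32)*1000
r=cv2.minAreaRect(P);print(r,cv2.boxPoints(r).round().tolist())
h=cv2.minAreaRect(P)
# scale yaw guess
yaw=np.deg2rad(r[2] if r[1][1]>r[1][0] else r[2]-90)
ex=np.array([np.cos(yaw),np.sin(yaw)]);ey=np.array([-ex[1],ex[0]])
o=np.array(r[0])-13*ey
print('yaw',yaw,'origin',o)
for nm,q in(('tin',(664,-18)),('post',(675,-235))): print(nm,(np.array(q)-o)@ex,(np.array(q)-o)@ey)
# bay hole
print('depth profile along y', [(y,round(float(W[tuple(int(round(v)) for v in proj(np.r_[(o+y*ey)/1000,.063],i))[::-1]][2]),3)) for y in range(-110,125,5)])
E
```

```text
((558.3525390625, -151.72042846679688), (208.10650634765625, 289.5303955078125), 16.90510368347168) [[417.0, -43.0], [501.0, -320.0], [700.0, -260.0], [616.0, 17.0]]
yaw 0.29504971966760213 origin [ 562.13277554 -164.15866838]
tin 139.96640826078058 110.22110650707916
post 87.39020230515068 -100.60048291703838
depth profile along y [(-110, 0.062), (-105, 0.054), (-100, 0.067), (-95, 0.061), (-90, 0.062), (-85, 0.064), (-80, 0.064), (-75, 0.043), (-70, 0.045), (-65, 0.043), (-60, 0.042), (-55, 0.008), (-50, 0.005), (-45, 0.029), (-40, 0.026), (-35, 0.028), (-30, 0.031), (-25, 0.032), (-20, 0.03), (-15, 0.03), (-10, 0.032), (-5, 0.032), (0, 0.027), (5, 0.03), (10, 0.028), (15, 0.033), (20, 0.027), (25, 0.03), (30, 0.032), (35, 0.031), (40, 0.03), (45, 0.033), (50, 0.036), (55, 0.038), (60, 0.023), (65, 0.044), (70, 0.064), (75, 0.063), (80, 0.064), (85, 0.066), (90, 0.065), (95, 0.063), (100, 0.063), (105, 0.061), (110, 0.062), (115, 0.056), (120, 0.004)]
```

servo_tool --pt "0 0 -1 0 0 -0.4" --pt "0 0 -1 0 0 -0.4" --pt "-0.6 -0.6 0 0 0 -0.4" --pt "-0.6 -0.6 0 0 0 -0.4"

```text
time_s: 0.6
ee_pos: [0.2155, 0.5365, 0.3366]
ee_rot: [3.141, 0.0, 3.122]
contact_force: [1.2, 0.8, -0.2]
opening: 0.0871
```

servo_tool --pt "-0.73 -0.65 0 0 0 -0.09" --pt "-0.73 -0.65 0 0 0 -0.09" --pt "-0.73 -0.65 0 0 0 -0.09" --pt "-0.73 -0.65 0 0 0 -0.09" --pt "-0.73 -0.65 0 0 0 -0.09" --pt "-0.73 -0.65 0 0 0 -0.09" --pt "-0.73 -0.65 0.1 0 0 -0.09" --pt "-0.73 -0.65 0.2 0 0 -0.09" --pt "-0.73 -0.65 0.2 0 0 -0.09" --pt "-0.5 -0.4 0.2 0 0 -0.09" --pt "0 0 0 0 0 0"

```text
time_s: 1.98
ee_pos: [0.5805, 0.2351, 0.2997]
ee_rot: [-3.139, -0.002, -3.034]
contact_force: [-0.5, 0.3, -0.9]
opening: 0.0869
```

```bash
python3 - <<'E'
from h import *
o=ctrl.get_obs(); print(o['joint_pos'].round(2),o['ee_pos'].round(4),o['ee_rot'].round(4),o['contact_force'].round(1))
p,d,i=grab('wrist'); cv2.imwrite('pics/w1.png',p); np.savez('w1.npz',p=p,d=d,**{k:np.array(i[k]) for k in i})
print(np.round(i['R'],3).tolist(),(-np.array(i['R']).T@np.array(i['t'])).round(3),i['fx'])
W=pts(d,i); hsv=cv2.cvtColor(p,cv2.COLOR_BGR2HSV)
m=((hsv[...,1]<75)&(W[...,2]>-.01)&(W[...,2]<.06)&(d>0)).astype(np.uint8)
n,l,s,c=cv2.connectedComponentsWithStats(m)
for k in range(1,n):
    if s[k,4]>1500: print(s[k],c[k].round(),np.median(W[l==k],0).round(3))
E
```

```text
[-0.67  0.31  0.28  1.37 -0.08  1.47  1.28] [0.5805 0.2351 0.2997] [-3.1393e+00 -2.2000e-03 -3.0335e+00] [-0.5  0.3 -0.9]
[[-0.107, 0.994, -0.002], [0.956, 0.103, 0.276], [0.274, 0.027, -0.961]] [0.505 0.228 0.448] 322.76695956518637
[    0     1   165   214 13468] [ 91. 104.] [ 0.52  -0.036  0.058]
[ 295    0  108   67 3908] [342.  24.] [0.395 0.239 0.004]
[   0   62   58  115 3962] [ 19. 128.] [ 0.57 -0.15  0.03]
[ 239  128  128   79 9702] [303. 167.] [0.577 0.21  0.006]
```

View pics/w1.png

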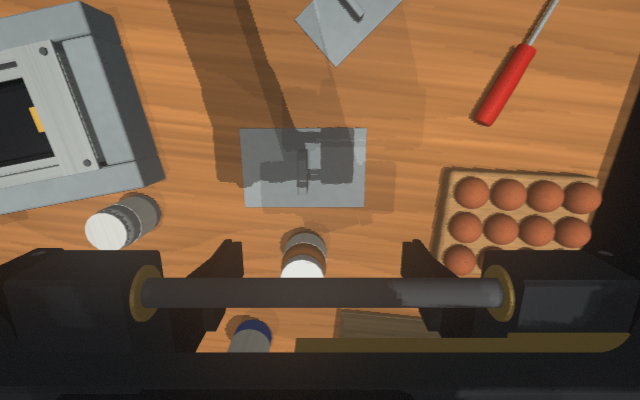

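The wrist picture shows the target cover at (303,167), with its rib at about (303,170). The jar is at (303,262), the tin at (110,228), and the left part of the scale at (90,104). Next I measure the cover closely here and compare it with the top view.

```bash
python3 - <<'E'
from h import *
f=np.load('w1.npz'); p,d=f['p'],f['d']; i={k:f[k] for k in('fx','fy','cx','cy','R','t')}
W=pts(d,i); hsv=cv2.cvtColor(p,cv2.COLOR_BGR2HSV)
m=((hsv[...,1]<75)&(W[...,2]>-.01)&(W[...,2]<.06)&(d>0)).astype(np.uint8)
n,l,s,c=cv2.connectedComponentsWithStats(m); k=l[190,270]
con=max(cv2.findContours((l==k).astype(np.uint8),0,cv2.CHAIN_APPROX_NONE)[0],key=cv2.contourArea)[:,0]
P=np.array([ray(q,i,.006)[:2] for q in con]).astype(np.float32)*1000
print(cv2.minAreaRect(P),'plate z',np.median(W[l==k][:,2]))
b=(W[...,2]>.03)&(W[...,2]<.055)&(abs(W[...,0]-.58)<.05)&(abs(W[...,1]-.209)<.05)
v,u=np.nonzero(b); print('rib top z',np.median(W[b][:,2]),b.sum(),W[b].min(0).round(4),W[b].max(0).round(4))
r=cv2.minAreaRect((W[b][:,:2]*1000).astype(np.float32)); print('depth rib',r)
o=ctrl.get_obs(); T=Rn.from_euler('xyz',o['ee_rot'])
c=np.array([.580,.209,.15]); print('to go tool',T.inv().apply(c-o['ee_pos'])*1000)
E
```

```text
((579.7525634765625, 209.14910888671875), (107.9874267578125, 169.87203979492188), 6.1780619621276855) plate z 0.005583190709621609
rib top z 0.0413434141269244 427 [0.5525 0.1997 0.0306] [0.6078 0.217  0.0436]
depth rib ((580.220947265625, 208.2819366455078), (55.00991439819336, 11.968545913696289), 6.504707336425781)
to go tool [  2.33288358 -27.72479088 150.53132612]
```

servo_tool --pt "0.2 -0.9 0 0 0 -0.14" --pt "0.2 -0.9 0 0 0 -0.14" --pt "0.2 -0.9 0 0 0 -0.14" --pt "0.2 -0.9 0 0 0 -0.14" --pt "0.2 -0.9 0 0 0 -0.14" --pt "0.2 -0.9 0 0 0 -0.14" --pt "0.2 -0.9 0 0 0 -0.14" --pt "0.2 -0.9 0 0 0 -0.14" --pt "0.1 -0.5 0 0 0 -0.13" --pt "0 0 0 0 0 0" --pt "0 0 0 0 0 0"

```text
time_s: 3.4
ee_pos: [0.5695, -0.1537, 0.3016]
ee_rot: [3.141, 0.0, -2.84]
contact_force: [-0.0, 0.2, -0.7]
opening: 0.0869
```

```bash
python3 - <<'E'
from h import *
o=ctrl.get_obs(); print(o['joint_pos'].round(2),o['ee_pos'].round(4),o['ee_rot'].round(4),o['contact_force'].round(1))
p,d,i=grab('wrist'); cv2.imwrite('pics/w2.png',p); np.savez('w2.npz',p=p,d=d,**{k:np.array(i[k]) for k in i})
W=pts(d,i)
O=np.array([.5621,-.1642]);yaw=.295
ex=np.array([np.cos(yaw),np.sin(yaw)]);ey=np.array([-ex[1],ex[0]])
S=np.stack([(W[...,:2]-O)@ex*1000,(W[...,:2]-O)@ey*1000,W[...,2]*1000],-1)
a=(S[...,2]>52)&(S[...,2]<68)&(abs(S[...,0])<140)&(abs(S[...,1])<190)
Q=S[a]; print('top z hist',np.histogram(Q[:,2],np.arange(52,69,2)))
r=cv2.minAreaRect(Q[:,:2].astype(np.float32)); print(r)
print('ranges',np.percentile(Q,[0.2,99.8],axis=0).round(1))
for y0 in(-100,-50,50,100,140):
    b=a&(abs(S[...,1]-y0)<4); print('x at y',y0,np.percentile(S[b][:,0],[.5,99.5]).round(1))
for x0 in(-80,-30,0,30):
    b=a&(abs(S[...,0]-x0)<4); print('y at x',x0,np.percentile(S[b][:,1],[.5,99.5]).round(1))
    for z0 in (1,): 
        bb=(S[...,2]>58)&(abs(S[...,0]-x0)<3); yy=np.sort(S[bb][:,1]); g=np.diff(yy); j=np.argsort(g)[-3:]; print('   gaps',[(yy[q].round(1),yy[q+1].round(1)) for q in j])
E
```

```text
[-0.22  0.24  0.49  1.48 -0.11  1.45  2.15] [ 0.5695 -0.1537  0.3016] [ 3.1406e+00  5.0000e-04 -2.8400e+00] [-0.   0.2 -0.7]
top z hist (array([  147,   152,   929, 12211,  6773,  7081,   588,   112]), array([52, 54, 56, 58, 60, 62, 64, 66, 68]))
((17.8306884765625, 13.20166015625), (290.1842346191406, 243.45919799804688), 89.92984008789062)
ranges [[-103.5 -130.5   52.8]
 [ 127.2  157.    66.4]]
x at y -100 [-103.    81.2]
x at y -50 [-103.5  102.8]
x at y 50 [-102.9  102.2]
x at y 100 [-103.2  121.5]
x at y 140 [-103.5   96.5]
y at x -80 [-129.2  155.5]
   gaps [(np.float64(4.7), np.float64(5.9)), (np.float64(5.9), np.float64(7.0)), (np.float64(-20.5), np.float64(-19.4))]
y at x -30 [-129.9  156.5]
   gaps [(np.float64(-70.4), np.float64(-67.9)), (np.float64(115.3), np.float64(122.0)), (np.float64(-39.4), np.float64(55.3))]
y at x 0 [-130.   156.4]
   gaps [(np.float64(114.3), np.float64(122.3)), (np.float64(-76.9), np.float64(-48.6)), (np.float64(-35.0), np.float64(51.1))]
y at x 30 [-130.1  157. ]
   gaps [(np.float64(-105.1), np.float64(-103.5)), (np.float64(114.0), np.float64(123.4)), (np.float64(-77.2), np.float64(68.5))]
```

View pics/w2.png

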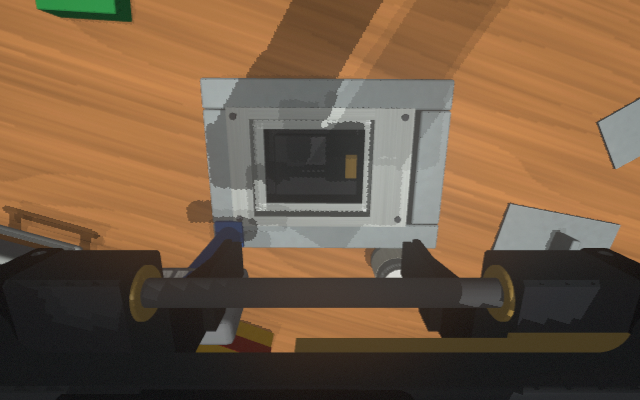

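The wrist picture shows the bay opening at about (315,167), the lips at x 250 and 375, and the wide lip with its bar on the right. The scale's outer edges match the description to 1 mm, and the opening's y range of -77 to 68.5 suggests the frame is offset by about -1.6 mm. Going back to the cover.

servo_tool --pt "-0.21 0.88 0 0 0 0.16" --pt "-0.21 0.88 0.1 0 0 0.16" --pt "-0.21 0.88 0.4 0 0 0.16" --pt "-0.21 0.88 0.5 0 0 0.16" --pt "-0.21 0.88 0.5 0 0 0.16" --pt "-0.21 0.88 0.5 0 0 0.16" --pt "-0.21 0.88 0.5 0 0 0.16" --pt "-0.21 0.88 0.5 0 0 0.16" --pt "0 0 0 0 0 0" --pt "0 0 0 0 0 0"

```text
time_s: 4.7
ee_pos: [0.5756, 0.2062, 0.1517]
ee_rot: [-3.141, -0.0, -3.032]
contact_force: [-0.4, -0.4, 0.1]
opening: 0.0868
```

```bash
cat > togo.py <<'E'
from h import *
import sys
def scale_T(): # scale frame in world
    return np.array([.5618,-.1638,0.]),Rn.from_euler('z',.295)
def tool():
    o=ctrl.get_obs(); return o,o['ee_pos'],Rn.from_euler('xyz',o['ee_rot'])
def go(c,R):
    o,p,T=tool(); print('t',o['time_s'],'shift units',(T.inv().apply(np.array(c)-p)/.05).round(3),'turn units',((T.inv()*R).as_rotvec()/.15).round(3))
def cover_state():  # cover (rib grip at 24 mm above underside) in scale axes
    o,p,T=tool(); O,S=scale_T(); q=S.inv().apply(p-O)*1000; R=S.inv()*T
    tz=R.apply([0,0,1]); ty=R.apply([0,1,0]); tx=R.apply([1,0,0])
    print('t',round(o['time_s'],2),'tcp in scale',q.round(1),'tilt deg',np.rad2deg(np.arctan2(-ty[2],ty[1])).round(2),'yaw',np.rad2deg(np.arctan2(tx[1],tx[0])).round(2),'roll x',np.rad2deg(tx[2]).round(2),'F',S.inv().apply(o['contact_force']).round(1),'M',S.inv().apply(o['torque']).round(2),'open',round(o['opening']*1000,1))
    m=q+tz*24
    print(' +y end bottom',(m+85*ty).round(1),'top',(m+85*ty-6*tz).round(1),' -y end bottom',(m-85*ty).round(1))
E
python3 - <<'E'
from togo import *
go([.580,.2085,.024],Rn.from_euler('z',.110)*Rn.from_euler('z',np.pi)*Rn.from_euler('x',np.pi))
f=np.load('w2.npz'); d=f['d']; i={k:f[k] for k in('fx','fy','cx','cy','R','t')}
W=pts(d,i); O,S=scale_T(); Q=S.inv().apply((W-O).reshape(-1,3)).reshape(W.shape)*1000
for x0 in range(-50,60,20):
    b=(Q[...,2]>59)&(abs(Q[...,0]-x0)<3)&(abs(Q[...,1])<100); y=np.sort(Q[b][:,1]); print('x',x0,'lip edges', y[y<-65].max().round(1) if (y<-65).any() else 0, y[y>60].min().round(1))
for y0 in(-50,-20,20,45):
    b=(Q[...,2]>57)&(abs(Q[...,1]-y0)<3)&(abs(Q[...,0])<100); x=Q[b][:,0]; print('y',y0,'side edges',x[x<-50].max().round(1),x[x>50].min().round(1))
E
```

```text
t 4.7 shift units [-0.093  0.037  2.555] turn units [-0.001 -0.    -0.005]
x -50 lip edges -77.1 68.0
x -30 lip edges -65.0 60.0
x -10 lip edges -65.0 60.0
x 10 lip edges -77.5 67.9
x 30 lip edges -77.7 68.0
x 50 lip edges -77.6 68.3
y -50 side edges -59.6 59.1
y -20 side edges -58.7 59.1
y 20 side edges -58.9 58.9
y 45 side edges -59.0 59.2
```

servo_tool --pt "-0.09 0.04 0.5 0 0 0" --pt "0 0 0.6 0 0 0" --pt "0 0 0.6 0 0 0" --pt "0 0 0.5 0 0 0" --pt "0 0 0.25 0 0 0" --pt "0 0 0.07 0 0 0" --pt "0 0 0 0 0 0" --pt "0 0 0 0 0 0"

```text
time_s: 5.7
ee_pos: [0.5809, 0.2083, 0.0266]
ee_rot: [3.141, 0.002, -3.034]
contact_force: [0.3, -0.2, -0.4]
opening: 0.0869
```

servo_tool --pt "0 0 0 0 0 0" --pt "0 0 0 0 0 0" --pt "0 0 0 0 0 0" --pt "0 0 0 0 0 0" --pt "0 0 0 0 0 0" --pt "0 0 0 0 0 0" --fingers -1

```text
time_s: 6.45
ee_pos: [0.5802, 0.2081, 0.0255]
ee_rot: [3.142, 0.0, -3.034]
contact_force: [-0.2, -0.2, -0.1]
opening: 0.0347
```

servo_tool --pt "0 0 0 0 0 0" --pt "0 0 0 0 0 0" --pt "0 0 0 0 0 0" --pt "0 0 0 0 0 0" --pt "0 0 0 0 0 0" --pt "0 0 0 0 0 0"

```text
time_s: 7.2
ee_pos: [0.5802, 0.2081, 0.0255]
ee_rot: [3.141, 0.0, -3.034]
contact_force: [0.0, 1.2, 0.7]
opening: 0.0118
```

servo_tool --pt "0 0 -0.05 0 0 0" --pt "0 0 -0.15 0 0 0" --pt "0 0 -0.2 0 0 0" --pt "0 0 0 0 0 0" --pt "0 0 0 0 0 0"

```text
time_s: 7.82
ee_pos: [0.5802, 0.2081, 0.0456]
ee_rot: [3.141, 0.0, -3.034]
contact_force: [0.7, 0.0, -3.2]
opening: 0.0118
```

```bash
sed -i 's/tz\*24/tz*25.5/' togo.py; cat >> togo.py <<'E'
def pose(y,z,tilt,x=0.):
    O,S=scale_T(); return O+S.apply(np.array([x,y,z])/1000), S*Rn.from_euler('z',np.pi)*Rn.from_euler('x',np.pi)*Rn.from_euler('x',np.deg2rad(tilt))
def togo(y,z,tilt,x=0.):
    go(*pose(y,z,tilt,x))
E
python3 - <<'E'
from togo import *
togo(-20,150,0); togo(-20,150,12)
c,R=pose(-20,150,0); print(c); o,p,T=tool(); M=Rn.from_euler('z',(.110+.295)/2+np.pi)*Rn.from_euler('x',np.pi); print('mid-axes shift',(M.inv().apply(c-p)/.05).round(3))
E
```

```text
t 7.825 shift units [ 1.091 -7.747 -2.09 ] turn units [ 1.000e-03  0.000e+00 -1.248e+00]
t 7.825 shift units [ 1.091 -7.747 -2.09 ] turn units [ 1.393 -0.13  -1.244]
[ 0.5676148  -0.18293604  0.15      ]
mid-axes shift [ 1.819 -7.61  -2.089]
```

servo_tool --pt "0 0 -0.7 0 0 0" --pt "0 0 -0.8 0 0 0" --pt "0 0 -0.8 0 0 0" --pt "0.1 -0.4 -0.2 0 0 -0.07" --pt "0.18 -0.76 0 0 0 -0.125" --pt "0.18 -0.76 0 0 0 -0.125" --pt "0.18 -0.76 0 0 0 -0.125" --pt "0.18 -0.76 0 0 0 -0.125" --pt "0.18 -0.76 0 0 0 -0.125" --pt "0.18 -0.76 0 0 0 -0.125" --pt "0.18 -0.76 0 0 0 -0.125" --pt "0.18 -0.76 0 0 0 -0.125" --pt "0.18 -0.76 0 0 0 -0.125" --pt "0.1 -0.37 0 0 0 -0.05" --pt "0 0 0 0.35 0 0" --pt "0 0 0 0.35 0 0" --pt "0 0 0 0.35 0 0" --pt "0 0 0 0.35 0 0" --pt "0 0 0 0 0 0" --pt "0 0 0 0 0 0"

```text
time_s: 10.32
ee_pos: [0.5632, -0.1831, 0.1699]
ee_rot: [-2.933, -0.001, -2.848]
contact_force: [-0.5, -0.2, -2.7]
opening: 0.0116
```

```bash
python3 - <<'E'
from togo import *
cover_state(); togo(-20,140,12); togo(-20,89,12); print(ctrl.get_obs()['joint_pos'].round(2))
E
```

```text
t 10.32 tcp in scale [ -4.2 -18.9 169.9] tilt deg 11.96 yaw 179.92 roll x 0.07 F [-0.5 -0.1 -2.7] M [ 0.44  0.02 -0.01] open 11.6
 +y end bottom [ -4.2  59.  127.3] top [ -4.2  60.3 133.2]  -y end bottom [  -4.4 -107.3  162.5]
t 10.325 shift units [-0.085  0.102  0.589] turn units [ 0.005 -0.009 -0.007]
t 10.325 shift units [-0.087  0.313  1.587] turn units [ 0.005 -0.009 -0.007]
[-0.29  0.24  0.49  1.77  0.08  1.06  2.  ]
```

```bash
python3 - <<'E'
from togo import *
o,p0,T=tool(); p,d,i=grab('wrist'); cv2.imwrite('pics/w3.png',p)
W=pts(d,i); L=T.inv().apply((W-p0).reshape(-1,3)).reshape(W.shape)*1000
b=(d>0)&(abs(L[...,0])<75)&(abs(L[...,1])<110)&(L[...,2]>14)&(L[...,2]<26)
print(b.sum(),'z',np.percentile(L[b][:,2],[10,50,90]).round(1))
print(cv2.minAreaRect(L[b][:,:2].astype(np.float32)))
for y in(-60,-30,30,60): 
    c=b&(abs(L[...,1]-y)<4); print('y',y,'x',np.percentile(L[c][:,0],[1,99]).round(1),'z',np.median(L[c][:,2]).round(1))
for x in(-40,0,35,50):
    c=b&(abs(L[...,0]-x)<4); print('x',x,'y',np.percentile(L[c][:,1],[1,99]).round(1),c.sum())
E
```

```text
28711 z [19.1 19.9 20.8]
((-0.4987907409667969, 0.5372390747070312), (110.17839813232422, 170.8055877685547), 0.03509204462170601)
y -60 x [ 2.9 54.2] z 20.0
y -30 x [ 2.8 54.2] z 20.0
y 30 x [ 2.7 54.3] z 20.0
y 60 x [ 2.7 54.2] z 19.9
x -40 y [-7.9  8.3] 17
x 0 y [-83.7  84.4] 1080
x 35 y [-82.5  83.4] 4565
x 50 y [-82.4  83.2] 5014
```

View pics/w3.png

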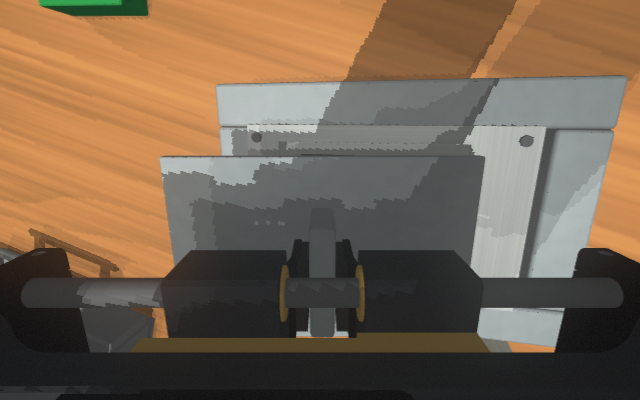

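The wrist view shows the plate gripped squarely, with its front edge at row 157 from column 162 to 484. It sits within 1 mm of the tool centre and tilted 12°, with the wide lip to its right. Now I lower the low end through the opening.

servo_tool --pt "-0.08 0.1 0.35 0 0 0" --pt "0 0.1 0.4 0 0 0" --pt "0 0.1 0.35 0 0 0" --pt "0 0 0.25 0 0 0" --pt "0 0 0.13 0 0 0" --pt "0 0 0 0 0 0" --pt "0 0 0 0 0 0"

```text
time_s: 11.25
ee_pos: [0.5685, -0.182, 0.0956]
ee_rot: [-2.931, 0.001, -2.847]
contact_force: [-1.0, 0.4, -2.4]
opening: 0.0119
```

```bash
python3 - <<'E'
from togo import *
cover_state(); togo(-20,89,12,-.5); togo(-2,89,12,-.5)
E
```

```text
t 11.25 tcp in scale [  1.1 -19.4  95.6] tilt deg 12.05 yaw 179.96 roll x -0.05 F [-0.8  0.7 -2.4] M [ 0.46  0.02 -0.05] open 11.9
 +y end bottom [ 1.2 58.4 52.9] top [ 1.2 59.7 58.8]  -y end bottom [   1.  -107.8   88.4]
t 11.25 shift units [0.032 0.015 0.131] turn units [-0.005  0.005 -0.006]
t 11.25 shift units [0.032 0.367 0.056] turn units [-0.005  0.005 -0.006]
```

servo_tool --pt "0.03 0.015 0.08 0 0 0" --pt "0 0 0.05 0 0 0" --pt "0 0 0 0 0 0" --pt "0 0 0 0 0 0"

```text
time_s: 11.75
ee_pos: [0.5669, -0.1829, 0.0885]
ee_rot: [-2.932, 0.0, -2.847]
contact_force: [-0.1, 0.9, -2.9]
opening: 0.0115
```

servo_tool --pt "0 0.08 -0.016 0 0 0" --pt "0 0.08 -0.017 0 0 0" --pt "0 0.08 -0.017 0 0 0" --pt "0 0.08 -0.017 0 0 0" --pt "0 0 0 0 0 0" --pt "0 0 0 0 0 0"

```text
time_s: 12.5
ee_pos: [0.5621, -0.1673, 0.0885]
ee_rot: [-2.932, 0.0, -2.847]
contact_force: [0.8, 0.3, -3.6]
opening: 0.0116
```

```bash
python3 - <<'E'
from togo import *
cover_state(); togo(3,89,12,-.5)
E
```

```text
t 12.5 tcp in scale [-0.7 -3.5 88.5] tilt deg 12.03 yaw 179.97 roll x -0.01 F [ 0.8  0.1 -3.6] M [ 0.41  0.04 -0.05] open 11.6
 +y end bottom [-0.7 74.3 45.8] top [-0.7 75.6 51.7]  -y end bottom [ -0.8 -91.9  81.3]
t 12.5 shift units [-0.004  0.125 -0.037] turn units [-0.004 -0.    -0.004]
```

servo_tool --pt "0 0.05 -0.01 0 0 0" --pt "0 0.05 -0.011 0 0 0" --pt "0 0 0 0 0 0" --pt "0 0 0 0 0 0"

```text
time_s: 13.0
ee_pos: [0.5606, -0.1624, 0.0884]
ee_rot: [-2.932, 0.0, -2.847]
contact_force: [-0.6, 0.2, -3.2]
opening: 0.0119
```

servo_tool --pt "0 0.02 -0.004 0 0 0" --pt "0 0 0 0 0 0" --pt "0 0 0 0 0 0"

```text
time_s: 13.38
ee_pos: [0.5603, -0.1614, 0.0884]
ee_rot: [-2.932, 0.0, -2.847]
contact_force: [-0.1, -0.8, -2.4]
opening: 0.012
```

servo_tool --pt "0 0.02 -0.004 0 0 0" --pt "0 0 0 0 0 0" --pt "0 0 0 0 0 0"

```text
time_s: 13.75
ee_pos: [0.5601, -0.161, 0.0886]
ee_rot: [-2.931, 0.0, -2.848]
contact_force: [1.7, -4.0, -3.8]
opening: 0.0118
```

servo_tool --pt "0 0.02 -0.004 0 0 0" --pt "0 0 0 0 0 0" --pt "0 0 0 0 0 0"

```text
time_s: 14.12
ee_pos: [0.5598, -0.1596, 0.0885]
ee_rot: [-2.931, 0.0, -2.847]
contact_force: [2.2, -3.9, -1.3]
opening: 0.0121
```

```bash
python3 - <<'E'
from togo import *
cover_state(); togo(3,89,12,-.5)
E
```

```text
t 14.12 tcp in scale [-0.7  4.6 88.5] tilt deg 12.04 yaw 179.96 roll x -0.01 F [ 1.  -4.3 -1.3] M [-0.64  0.04 -0.02] open 12.1
 +y end bottom [-0.7 82.4 45.8] top [-0.7 83.6 51.7]  -y end bottom [ -0.8 -83.9  81.3]
t 14.125 shift units [-0.005 -0.033 -0.004] turn units [-0.005 -0.    -0.005]
```

The bar makes contact at TCP y ≈ 3.0. That puts its face at about 82.0, so the frame offset is about -2 mm, which agrees with the vision estimate. Pushing further.

servo_tool --pt "0 0.03 -0.006 0 0 0" --pt "0 0.04 -0.008 0 0 0" --pt "0 0.04 -0.009 0 0 0" --pt "0 0.03 -0.007 0 0 0" --pt "0 0 0 0 0 0" --pt "0 0 0 0 0 0"

```text
time_s: 14.88
ee_pos: [0.5578, -0.153, 0.0886]
ee_rot: [-2.931, 0.0, -2.847]
contact_force: [2.6, -5.6, -1.7]
opening: 0.0116
```

servo_tool --pt "0 0.03 -0.006 0 0 0" --pt "0 0.02 -0.004 0 0 0" --pt "0 0 0 0 0 0" --pt "0 0 0 0 0 0"

```text
time_s: 15.38
ee_pos: [0.5571, -0.1508, 0.0887]
ee_rot: [-2.931, 0.0, -2.848]
contact_force: [1.7, -6.3, -2.1]
opening: 0.0122
```

```bash
python3 - <<'E'
from togo import *
cover_state(); togo(15,88.5,12,-.5)
E
```

```text
t 15.38 tcp in scale [-0.8 13.8 88.7] tilt deg 12.09 yaw 179.94 roll x -0.03 F [-0.2 -6.6 -2.1] M [-1.28  0.08 -0.04] open 12.2
 +y end bottom [-0.7 91.5 45.9] top [-0.7 92.8 51.8]  -y end bottom [ -0.8 -74.7  81.5]
t 15.375 shift units [-0.005  0.025 -0.002] turn units [-0.01   0.002 -0.007]
```

servo_tool --pt "0 0.022 -0.004 0 0 0" --pt "0 0 0 0 0 0" --pt "0 0 0 0 0 0"

```text
time_s: 15.75
ee_pos: [0.5568, -0.1499, 0.0886]
ee_rot: [-2.931, 0.0, -2.848]
contact_force: [2.6, -6.9, -1.9]
opening: 0.0121
```

```bash
cat >> togo.py <<'E'
def wp(th,yend,zb,x=-.5):
    a=np.deg2rad(th); yb=yend-6*np.sin(a); return pose(yb-85*np.cos(a)+25.5*np.sin(a), zb+85*np.sin(a)+25.5*np.cos(a),th,x)
def rows(seq):
    _,p,T=tool()
    for c,R in seq:
        print((T.inv().apply(c-p)/.05).round(3).tolist()+((T.inv()*R).as_rotvec()/.15).round(3).tolist()); p,T=c,R
E
python3 - <<'E'
from togo import *
cover_state()
rows([wp(th,93.9,zb) for th,zb in((10.5,45.6),(9,45.5),(7.5,45.4),(6,45.3),(4.5,45.2),(3,45.1),(1.5,44.8),(0,44.3))])
E
```

```text
t 15.75 tcp in scale [-0.8 14.8 88.6] tilt deg 12.09 yaw 179.94 roll x -0.02 F [ 0.5 -7.4 -1.9] M [-1.4   0.02 -0.04] open 12.1
 +y end bottom [-0.7 92.6 45.9] top [-0.7 93.8 51.8]  -y end bottom [ -0.9 -73.7  81.5]
[-0.006, -0.007, 0.052, -0.185, 0.001, -0.007]
[0.0, -0.009, 0.046, -0.175, 0.0, 0.0]
[0.0, -0.009, 0.046, -0.175, 0.0, 0.0]
[-0.0, -0.009, 0.046, -0.175, -0.0, 0.0]
[0.0, -0.009, 0.046, -0.175, -0.0, -0.0]
[0.0, -0.009, 0.046, -0.175, 0.0, -0.0]
[-0.0, -0.009, 0.051, -0.175, -0.0, 0.0]
[-0.0, -0.009, 0.055, -0.175, -0.0, 0.0]
```

servo_tool --pt "-0.006 -0.007 0.05 -0.18 0 -0.006" --pt "0 -0.009 0.046 -0.175 0 0" --pt "0 -0.009 0.046 -0.175 0 0" --pt "0 -0.009 0.046 -0.175 0 0" --pt "0 0 0 0 0 0" --pt "0 0 0 0 0 0"

```text
time_s: 16.5
ee_pos: [0.5579, -0.1534, 0.0798]
ee_rot: [-3.036, 0.0, -2.847]
contact_force: [0.9, -8.1, 0.4]
opening: 0.0117
```

```bash
python3 - <<'E'
from togo import *
cover_state()
rows([wp(th,93.9,zb) for th,zb in((4.5,45.2),(3,45.1),(1.5,44.8),(0,44.3))])
o,p0,T=tool(); p,d,i=grab('wrist'); cv2.imwrite('pics/w4.png',p)
W=pts(d,i); L=T.inv().apply((W-p0).reshape(-1,3)).reshape(W.shape)*1000
b=(d>0)&(abs(L[...,0])<53)&(L[...,0]>5)&(abs(L[...,1])<80)&(L[...,2]>12)&(L[...,2]<28)
A=np.c_[L[b][:,:2],np.ones(b.sum())]; print('plate in tool: z=a x+b y+c',np.linalg.lstsq(A,L[b][:,2],rcond=None)[0].round(4))
E
```

```text
t 16.5 tcp in scale [-0.7 11.1 79.8] tilt deg 6.05 yaw 179.96 roll x -0.01 F [-1.5 -8.   0.4] M [-1.39  0.39 -0.02] open 11.7
 +y end bottom [-0.6 92.9 45.4] top [-0.6 93.6 51.4]  -y end bottom [ -0.7 -76.1  63.4]
[-0.004, -0.003, 0.05, -0.18, 0.0, -0.005]
[0.0, -0.009, 0.046, -0.175, 0.0, -0.0]
[-0.0, -0.009, 0.051, -0.175, -0.0, 0.0]
[-0.0, -0.009, 0.055, -0.175, -0.0, 0.0]
plate in tool: z=a x+b y+c [ 2.20000e-03 -3.20000e-03  1.98095e+01]
```

servo_tool --pt "-0.004 -0.003 0.048 -0.18 0 0" --pt "0 -0.008 0.046 -0.175 0 0" --pt "0 0 0 0 0 0" --pt "0 0 0 0 0 0"

```text
time_s: 17.05
ee_pos: [0.5584, -0.1543, 0.0751]
ee_rot: [-3.089, 0.0, -2.847]
contact_force: [-0.0, -6.9, 0.4]
opening: 0.0117
```

```bash
python3 - <<'E'
from togo import *
cover_state()
rows([wp(th,93.9,zb) for th,zb in((1.5,44.8),(0,44.3))])
E
```

```text
t 17.05 tcp in scale [-0.5 10.1 75.1] tilt deg 3.0 yaw 179.96 roll x -0.01 F [-2.  -6.6  0.4] M [-1.43  0.45 -0.02] open 11.7
 +y end bottom [-0.4 93.6 45.2] top [-0.4 93.9 51.1]  -y end bottom [ -0.5 -76.2  54.1]
[0.0, -0.01, 0.052, -0.175, 0.001, -0.005]
[-0.0, -0.009, 0.055, -0.175, -0.0, 0.0]
```

servo_tool --pt "0 -0.01 0.05 -0.175 0 0" --pt "0 -0.009 0.05 -0.175 0 0" --pt "0 0 0 0 0 0" --pt "0 0 0 0 0 0"

```text
time_s: 17.55
ee_pos: [0.5589, -0.1554, 0.0701]
ee_rot: [-3.141, 0.0, -2.847]
contact_force: [0.9, -6.9, 0.2]
opening: 0.0119
```

```bash
python3 - <<'E'
from togo import *
cover_state()
E
```

```text
t 17.55 tcp in scale [-0.4  8.9 70.1] tilt deg 0.01 yaw 179.96 roll x -0.02 F [-1.2 -6.8  0.2] M [-1.51  0.28  0.05] open 11.9
 +y end bottom [-0.3 93.9 44.6] top [-0.3 93.9 50.6]  -y end bottom [ -0.4 -76.1  44.6]
```

servo_tool --pt "0 0 0.01 0 0 0" --pt "0 0 0 0 0 0" --pt "0 0 0 0 0 0"

```text
time_s: 17.92
ee_pos: [0.5589, -0.1553, 0.0697]
ee_rot: [-3.141, 0.0, -2.847]
contact_force: [0.1, -7.4, -0.3]
opening: 0.0117
```

servo_tool --pt "0 0 0.01 0 0 0" --pt "0 0 0 0 0 0" --pt "0 0 0 0 0 0"

```text
time_s: 18.3
ee_pos: [0.559, -0.1553, 0.0695]
ee_rot: [-3.141, 0.001, -2.847]
contact_force: [-0.1, -7.5, 3.4]
opening: 0.0116
```

servo_tool --pt "0 -0.03 -0.004 0 0 0" --pt "0 -0.04 0 0 0 0" --pt "0 -0.04 0 0 0 0" --pt "0 -0.04 0 0 0 0" --pt "0 -0.03 0 0 0 0" --pt "0 0 0 0 0 0" --pt "0 0 0 0 0 0"

```text
time_s: 19.18
ee_pos: [0.5614, -0.1623, 0.0695]
ee_rot: [3.14, 0.0, -2.846]
contact_force: [-3.5, -2.8, 5.9]
opening: 0.0115
```

```bash
python3 - <<'E'
from togo import *
cover_state()
E
```

```text
t 19.18 tcp in scale [ 0.1  1.6 69.5] tilt deg -0.12 yaw -179.96 roll x -0.02 F [-4.1 -1.7  5.9] M [-0.4   0.75  0.06] open 11.5
 +y end bottom [ 0.  86.6 44.2] top [ 0.  86.6 50.2]  -y end bottom [  0.2 -83.4  43.8]
```

servo_tool --pt "0 0 -0.012 0 0 0" --pt "0 0 0 0 0 0" --pt "0 0 0 0 0 0"

```text
time_s: 19.55
ee_pos: [0.5614, -0.1628, 0.0695]
ee_rot: [3.14, 0.0, -2.846]
contact_force: [1.5, -4.6, -0.3]
opening: 0.0116
```

```bash
python3 - <<'E'
from togo import *
cover_state()
E
```

```text
t 19.55 tcp in scale [-0.1  1.1 69.5] tilt deg -0.08 yaw -179.98 roll x -0.01 F [ 0.1 -4.9 -0.3] M [-1.14  0.07 -0.  ] open 11.6
 +y end bottom [-0.1 86.1 44.1] top [-0.1 86.1 50.1]  -y end bottom [ -0.1 -83.9  43.9]
```

servo_tool --pt "0 -0.02 0 0 0 0" --pt "0 -0.02 0 0 0 0" --pt "0 0 0 0 0 0" --pt "0 0 0 0 0 0"

```text
time_s: 20.05
ee_pos: [0.562, -0.1647, 0.0695]
ee_rot: [3.14, 0.0, -2.846]
contact_force: [2.7, -4.5, -1.4]
opening: 0.0118
```

```bash
python3 - <<'E'
from togo import *
cover_state()
E
```

```text
t 20.05 tcp in scale [-0.1 -0.9 69.5] tilt deg -0.08 yaw -179.98 roll x -0.0 F [ 1.2 -5.1 -1.4] M [-1.06 -0.09 -0.04] open 11.8
 +y end bottom [-0.1 84.2 44.1] top [-0.1 84.2 50.1]  -y end bottom [ -0.1 -85.8  43.9]
```

servo_tool --pt "0 -0.014 0 0 0 0" --pt "0 0 0 0 0 0" --pt "0 0 0 0 0 0"

```text
time_s: 20.42
ee_pos: [0.5621, -0.1652, 0.0695]
ee_rot: [3.14, 0.0, -2.846]
contact_force: [2.4, -3.9, -2.5]
opening: 0.012
```

servo_tool --pt "0 -0.01 0 0 0 0" --pt "0 0 0 0 0 0" --pt "0 0 0 0 0 0"

```text
time_s: 20.8
ee_pos: [0.5622, -0.1657, 0.0695]
ee_rot: [3.14, -0.0, -2.846]
contact_force: [2.6, -3.1, -3.0]
opening: 0.0116
```

```bash
python3 - <<'E'
from togo import *
cover_state()
E
```

```text
t 20.8 tcp in scale [-0.1 -1.9 69.5] tilt deg -0.09 yaw -179.98 roll x 0.0 F [ 1.5 -3.8 -3. ] M [-0.91 -0.29 -0.02] open 11.6
 +y end bottom [-0.2 83.1 44.2] top [-0.2 83.1 50.2]  -y end bottom [ -0.1 -86.9  43.9]
```

servo_tool --pt "0 -0.01 0 0 0 0" --pt "0 0 0 0 0 0" --pt "0 0 0 0 0 0"

```text
time_s: 21.18
ee_pos: [0.5622, -0.1657, 0.0695]
ee_rot: [3.139, -0.0, -2.846]
contact_force: [0.1, 0.7, 0.5]
opening: 0.0117
```

servo_tool --pt "0 -0.01 0 0 0 0" --pt "0 0 0 0 0 0" --pt "0 0 0 0 0 0"

```text
time_s: 21.55
ee_pos: [0.5623, -0.1657, 0.0695]
ee_rot: [3.139, -0.0, -2.846]
contact_force: [-2.3, 4.8, 3.0]
opening: 0.012
```

The cover has reached the end wall: Fy flips sign at y -1.9. Easing off, then releasing.

servo_tool --pt "0 0.015 0 0 0 0" --pt "0 0 0 0 0 0"

```text
time_s: 21.8
ee_pos: [0.5622, -0.1657, 0.0695]
ee_rot: [3.14, -0.0, -2.846]
contact_force: [-1.5, 3.7, 1.8]
opening: 0.0117
```

servo_tool --pt "0 0 0 0 0 0" --pt "0 0 0 0 0 0" --pt "0 0 0 0 0 0" --pt "0 0 0 0 0 0" --pt "0 0 0 0 0 0" --pt "0 0 0 0 0 0" --fingers 0

```text
time_s: 22.55
ee_pos: [0.5623, -0.166, 0.0695]
ee_rot: [3.14, -0.0, -2.846]
contact_force: [-0.3, 0.6, 0.3]
opening: 0.0428
```

servo_tool --pt "0 0 -0.1 0 0 0" --pt "0 0 -0.3 0 0 0" --pt "0 0 -0.7 0 0 0" --pt "0 0 -0.8 0 0 0" --pt "0 0 -0.8 0 0 0" --pt "0 0 -0.8 0 0 0" --pt "0 0 -0.8 0 0 0" --pt "0 0 -0.5 0 0 0" --pt "0 0 0 0 0 0" --pt "0 0 0 0 0 0"

```text
time_s: 23.8
ee_pos: [0.5621, -0.1663, 0.3093]
ee_rot: [3.14, -0.0, -2.846]
contact_force: [-0.4, -0.3, -0.8]
opening: 0.0434
```

```bash
python3 - <<'E'
from togo import *
o=ctrl.get_obs(); print(o['time_s'],o['ee_pos'].round(3),o['contact_force'].round(1),o['opening'])
O,S=scale_T()
p,d,i=grab('wrist'); cv2.imwrite('pics/w5.png',p)
q,dt,it=grab('top'); s,_,_=grab('scene'); cv2.imwrite('pics/fin.png',np.vstack([q[60:260,150:550],s[120:320,150:550]]))
W=pts(d,i); Q=S.inv().apply((W-O).reshape(-1,3)).reshape(W.shape)*1000; Q[d<=0]=9999
b=(abs(Q[...,0])<50)&(abs(Q[...,1])<64)&(Q[...,2]>40)&(Q[...,2]<58)&((abs(Q[...,1])>15)|(abs(Q[...,0])>35))
A=np.c_[Q[b][:,:2],np.ones(b.sum())]; print('plate top plane (want 0,0,50)',np.linalg.lstsq(A,Q[b][:,2],rcond=None)[0].round(4),b.sum())
r=(abs(Q[...,0])<45)&(abs(Q[...,1])<30)&(Q[...,2]>75)&(Q[...,2]<95); print('rib',cv2.minAreaRect(Q[r][:,:2].astype(np.float32)),np.median(Q[r][:,2]))
for x0 in (-40,40):
    for y0 in range(-84,-66,3): 
        c=(abs(Q[...,0]-x0)<4)&(abs(Q[...,1]-y0)<1.5); print((x0,y0),np.median(Q[c][:,2]).round(1),end=' ')
    for y0 in range(60,78,3):
        c=(abs(Q[...,0]-x0)<4)&(abs(Q[...,1]-y0)<1.5); print((x0,y0),np.median(Q[c][:,2]).round(1),end=' ')
E
```

```text
23.8 [ 0.562 -0.166  0.309] [-0.4 -0.3 -0.8] 0.043426808122801475
plate top plane (want 0,0,50) [ 4.00000e-04 -3.00000e-04  4.95367e+01] 6408
rib ((0.6551322937011719, -1.998894214630127), (10.832798957824707, 56.5507698059082), 89.71866607666016) 85.28837246556557
(-40, -84) 376.5 (-40, -81) 376.9 (-40, -78) 60.6 (-40, -75) 49.8 (-40, -72) 49.6 (-40, -69) 49.0 (-40, 60) 49.2 (-40, 63) 50.0 (-40, 66) 49.2 (-40, 69) 56.2 (-40, 72) 62.8 (-40, 75) 378.6 (40, -84) 63.0 (40, -81) 62.6 (40, -78) 50.8 (40, -75) 49.3 (40, -72) 49.9 (40, -69) 49.6 (40, 60) 49.7 (40, 63) 49.8 (40, 66) 48.9 (40, 69) 61.5 (40, 72) 62.9 (40, 75) 62.1
```

View pics/w5.png

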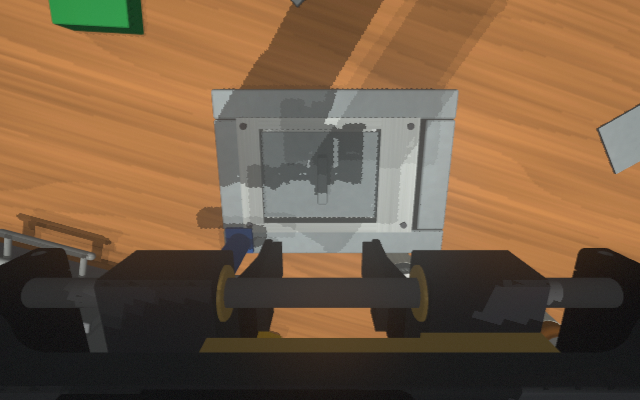

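View pics/fin.png

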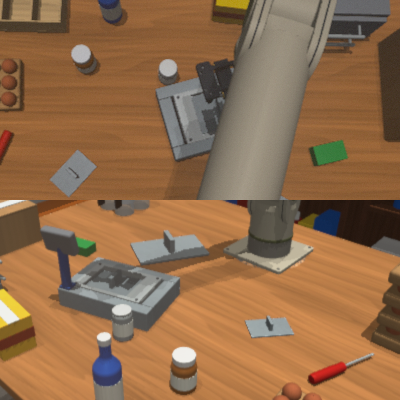

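The wrist view shows the cover filling the opening flat, with its rib at (322,178). The combined top and scene picture shows the tin, jar, soap box, screwdriver and post undisturbed. The plate top is level at z 49.5 and the rib middle is at y -2.0, so both ends lie under the lips. Handing in.

```bash
python3 -c "
from station import ctrl
print(ctrl.sign_off())"
```

```text
the job is handed in; nothing more can be done
None
```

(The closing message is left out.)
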